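Wipe, close and pin a clamshell press

TASK

Wipe the metal chips off the lower plate of the open clamshell press onto the bench with the scraper block (do not touch the chips with the fingers), and stand the block back upright on the bench. Then swing the lid down onto the plate, and only then push the locating pin down through the holes in the two ears and press on it until the lid is shut tight against its springy gasket. Finish like that: still holding or pushing the pin and keeping the lid pressed shut; do not knock the stopper, the flask or the weigh boat about.

Things in the scene. Friction and masses are not known exactly. Their poses are not given: they have to be found in the camera images.
- jig: Lower half of the press, aluminium, fixed. Origin: centre of its plate's underside. Plate 100 (x) x 90 (y) x 24 mm high, flat top 24 mm up. On its -y side an ear as thick, 44 mm wide in x, reaches to y -89 mm; its through hole is at x 0, y -67 mm. The hinge runs along x on the +y side, axis at y +53, z +30 mm, 14 mm knuckles. The room's wall is at world x = 0.63 m.
- jig_hole (a point): Centre of the mouth of the 14 mm hole in the lower ear, on the ear's top face 24 mm above the bench; the hole goes straight down to the bench.
- lid (a joint): Swing of the lid's hinge (rad): 0 = lid resting on its springy gasket, the ear still 7 mm short of shut; 1.51 = upright; 1.92 = leaning back (to the jig's +y) to its stop. Slightly stiff (0.07 N m); the lid weighs 190 g and may sink shut by itself well forward of upright.
- lid_squeeze (a joint): How far the lid is squeezed into its gasket beyond lid = 0 (rad): 0 = unloaded, 0.06 = fully shut, metal to metal. Springy: let go, it returns to 0. Pushing down at the ear hole takes about 1 N to start, 7 N for 0.045 and 9 to 10 N for 0.06; more force moves it no further.
- lid_hole (a point): Centre of the 15.5 mm hole in the lid's ear, on the lid's outer face. The lid is a 10 mm aluminium plate (100 x 90 mm, ear 44 mm wide), outer face flat; from the hinge axis, which lies in its mid-thickness, it is 120 mm to this hole, 98 mm to the plate's far edge, 142 mm to the ear's end. Fully shut, the outer face is level, 35 mm above the bench; this hole then stands over the lower one.
- lid_hinge (a point): Middle of the hinge axis, 30 mm above the bench.
- pin: Loose steel locating pin, standing upright in its stand. Origin: centre of the lower end of its shaft. Shaft 12 mm across and 29 mm long with a chamfered end; then a collar 24 mm across and 5 mm thick (29 to 34 mm above the origin); then a grip knob 18 mm across and 36 mm tall (34 to 70 mm). 70 g.
- pin_stand: Grey block 50 x 50 x 30 mm fixed to the bench with a vertical hole (14 mm), in which the pin stands with its collar on the block's top. Origin: centre of the underside.
- scraper: Loose grey scraper block with a rubber foot, standing on the bench: 20 mm thick (its x) x 76 mm long (its y) x 46 mm tall; the rubber foot is the lowest 6 mm, 12 mm thick. Origin: centre of the underside. 90 g.
- chip0: Steel chip, about 13 x 9 x 6 mm, lying loose on the lower plate, 15 to 19 mm to the -x side of the plate's middle. Origin: centre of its underside.
- chip1: Steel chip, same, near the middle of the plate.
- chip2: Steel chip, same, 15 to 19 mm to the +x side.
- flask: Bystander: conical glass flask, 80 mm across, 120 mm tall. Origin at its underside.
- dish: Bystander: plastic weigh boat, 57 x 57 x 14 mm. Origin at its underside.
- stopper: Bystander: tapered rubber stopper, 29 mm across, 26 mm tall. Origin at its underside.
There are look-alikes about, which are no part of the job. Of the things that look like the pin, take the one that is nearest to the robot's base at the start. Leave any red look-alike of the scraper alone.

How it is judged:
By the outcome, as a careful person would: the job done as asked, in the order asked, and still so for the second after the job is handed in, while the arm keeps its last pose, push and grip.
It also fails if it takes over 72 s, if anything falls off the work surface, if the arm or the gripper's body presses on something with over 40 N, if the wrist force passes 120 N, or if a joint passes its speed limit or range.

ROBOT

A 6-joint arm with a two-finger parallel gripper is mounted at the origin on the work surface; the furniture and walls round the work are solid. World frame = base frame: x ahead of the robot, y to its left, z up, the work surface at z = 0. Lengths are in mm, angles in degrees, forces in N, time in s.
With the tool pointing down it reaches from about 350 to 850 mm from the base axis. Payload 8.1 kg.
Tool frame: the origin (TCP) lies midway between the tips of the shut fingers; the grasp point (between the pads) lies 19 mm behind it; z points along the fingers, y is the line along which they close (so a half turn about z gives the same grasp; the last joint's range is limited). The gripper opens to 85 mm and grips with 20 to 120 N. Pads are 22 mm wide; open, the fingers measure 114 mm over their backs; the gripper's body (76 mm by 85 mm) begins 54 mm behind the grasp point. The pads swing forward as they close: fully open they stand 13 mm farther back than shut.
Start: joints at [-81.899, 7.471, 85.268, -0, 87.261, -4.893], TCP at [134.937, -584.634, 231.292] pointing down, gripper open.
Joint ranges: [-169.43, 169.43], [-51.17, 129.36], [1.28, 143.12], [-76.62, 256.62], [0, 156.53], [-152.29, 152.29]. Speed limits (degrees/s): [136.94, 136.94, 159.86, 180, 180, 180].

INTERFACE

Orientations are given as [roll, pitch, yaw] about the fixed x, y, z axes, in that order (R = Rz(yaw) Ry(pitch) Rx(roll)).
In Python, from bench import r gives the robot as it stands. The module is installed in compiled form; this text tells all that it offers.
- The arm moves only by the tool jog_arm, never from a script. Its argument "rows" is a list of rows, each a list of 2 entries, a list of its own where there are three numbers: the shift along the tool's x, y, z in mm, then the turn, a rotation vector about the tool's x, y, z in rad. A call has 1 to 10 rows; each row is the pose to reach, as a shift and turn from the pose commanded when the call began, along the tool's axes at that moment; what a row does not reach only later rows make up. A row lasts 1/10 s, in which the tool goes at most 50 mm and 8.59 degrees, less where a joint would pass 70% of its speed; a pose out of reach is approached as far as the arm can. A call with a gripper value outside its range is refused whole. "grip" is the finger opening in mm, from 0 to 85.4, set as the call begins (left out, the last holds). The fingers move at their own pace and stop on an object; "force" is the grip in N (left out, the last holds). Time passes only in rows, so rows that repeat a pose let the fingers close. It gives the time, the measured TCP pose, the force, the opening and the grip force at its end, in the units of the state.
- r.sense(): the state, without advancing time (a new reading comes with each control period).
- r.snapshot(name): name is "scene" or "side" or "wrist"; returns (picture, depth): 384x512x3 uint8, blue, green, red; 384x512 float32, mm along the optical axis (not along the pixel's ray), 0 where there is no reading.
- r.camera_params(name): a dict with "fx", "fy", "cx", "cy" (pixels), "dist_coeffs" ([k1, k2, p1, p2, k3] as OpenCV has them; the pictures are not rectified), "pose" (4x4, takes a point from camera to world coordinates); the wrist camera has in their place "tool_from_camera" (4x4, takes a point from camera to tool coordinates, whose origin is the TCP and whose axes are the flange's). Camera axes: x right, y down, z forward; pixel columns grow to the right and rows downward; lengths in mm; the calibration is good to about 2 mm. A picture is of the moment at which its call begins: read the wrist's pose just before it. camera_params takes no time and is no camera call.
- r.hand_in(): hands the job in; it is judged then, once.
The state is a dict: "time": time; "joint_pos": joint angles; "qd": joint speeds; "joint_efforts": joint torques, N m; "tool_pos": TCP position; "tcp_rot": TCP orientation; "ft_force": force on the tool from outside, world axes, zero at the start; "wrist_torque": the same for the moment, N m; "finger_gap": finger opening in mm; "grip_force": force on a finger pad.
Only numpy, scipy, OpenCV 4.12 (cv2) and the standard library are available. Lean on these libraries where they do the work, as an engineer would, in place of code of your own. Each camera call takes 0.05 s, during which the arm holds its last target. There are 200 camera calls.

## Working session

There is one attempt and no reset: what is moved stays moved. The work goes in short steps, Python scripts to look and compute and a tool call to move; the robot and the scene stay as the last step left them, time stands still between calls to the robot, and variables do not carry over. Pictures are saved under pics/ and viewed, at most 10 in all, crops included, and the job is handed in when it is done.

Besides the shell and the picture viewer there is one more tool, called by a JSON object that holds its "op" and its "data", one argument or row to a line. jog_arm: Moves the arm, as the interface text tells. Its arguments: {"type":"object","properties":{"rows":{"type":"array"},"grip":{"type":"number"},"force":{"type":"number"}},"required":["rows"]}

```bash
mkdir -p pics; cat > h.py <<'E'
import numpy as np, cv2
from bench import r
from scipy.spatial.transform import Rotation as R
def snap(name):
    s=r.sense(); im,d=r.snapshot(name); p=r.camera_params(name)
    K=np.array([[p['fx'],0,p['cx']],[0,p['fy'],p['cy']],[0,0,1.]]); D=np.array(p['dist_coeffs'],float)
    if 'pose' in p: T=np.array(p['pose'])
    else:
        W=np.eye(4); W[:3,:3]=R.from_euler('xyz',s['tcp_rot'],degrees=True).as_matrix(); W[:3,3]=s['tool_pos']; T=W@np.array(p['tool_from_camera'])
    return im,d,K,D,T
def rays(px,K,D):
    n=cv2.undistortPoints(np.array(px,float).reshape(-1,1,2),K,D).reshape(-1,2); return np.c_[n,np.ones(len(n))]
def plane(px,z,K,D,T):
    v=rays(px,K,D)@T[:3,:3].T; o=T[:3,3]; return o+v*((z-o[2])/v[:,2])[:,None]
def cloud(d,K,D,T):
    vv,uu=np.mgrid[:d.shape[0],:d.shape[1]]
    c=rays(np.c_[uu.ravel(),vv.ravel()],K,D)*d.reshape(-1,1)
    w=c@T[:3,:3].T+T[:3,3]; w[d.ravel()==0]=np.nan; return w.reshape(*d.shape,3)
E
python3 - <<'E'
from h import *
for n in ['scene','side']:
    im,d,K,D,T=snap(n); cv2.imwrite(f'pics/{n}0.png',im); np.savez(f'{n}0.npz',im=im,d=d,K=K,D=D,T=T); print(n,T.round(2).tolist(),K[0,0])
a=[cv2.imread(f'pics/{n}0.png') for n in ['scene','side']]
cv2.imwrite('pics/both0.png',cv2.resize(np.vstack(a),None,fx=.78,fy=.78) if 0 else a[0])
print(r.sense()['tcp_rot'],r.camera_params('wrist')['tool_from_camera'])
E
```

```text
scene [[-0.84, -0.25, 0.47, 3.82], [-0.54, 0.43, -0.72, 674.25], [-0.02, -0.86, -0.5, 543.73], [0.0, 0.0, 0.0, 1.0]] 369.21327027816596
side [[0.93, -0.21, 0.3, 214.28], [-0.36, -0.59, 0.73, -653.05], [0.02, -0.78, -0.62, 569.51], [0.0, 0.0, 0.0, 1.0]] 353.20920989017515
[-1.79905292e+02 -8.31478224e-03  1.29951917e+01] [[-5.41702967e-04 -9.49239676e-01 -3.14553244e-01  8.08512684e+01]
 [ 9.99999426e-01 -8.04919709e-04  7.06904386e-04 -1.66907722e+00]
 [-9.24211797e-04 -3.14552681e-01  9.49239568e-01 -1.43208807e+02]
 [ 0.00000000e+00  0.00000000e+00  0.00000000e+00  1.00000000e+00]]
```

View pics/scene0.png

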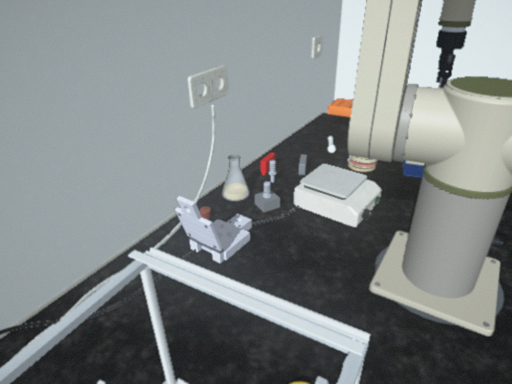

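View pics/side0.png

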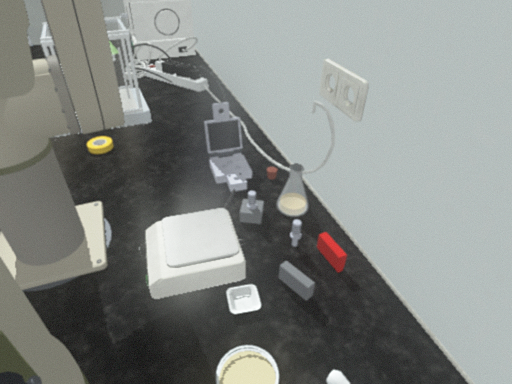

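The side view shows the jig with its lid upright (about 225,150), the pin in its stand (252,207) and a free-standing look-alike (296,232). It also shows the grey scraper (296,280), the red look-alike (331,252), the flask (292,195), the stopper (271,173), the weigh boat (243,298) and a balance (195,250).

```bash
python3 - <<'E'
from h import *
z=np.load('side0.npz'); im,d,K,D,T=[z[k] for k in ['im','d','K','D','T']]
C=cloud(d,K,D,T)
P=lambda u,v:C[v,u].round(0).tolist()
for n,u,v in [('pin top',252,194),('stand top',245,213),('pin2',296,224),('scr',296,274),('red',331,245),('flask',292,207),('stop',271,169),('dish',243,298),('balance',200,235),('plate',228,165),('ear',236,181),('lidtop',220,106),('lid',225,135),('bal corners',150,230),('b2',235,212),('b3',240,260),('b4',155,270)]: print(n,P(u,v))
np.set_printoptions(suppress=True)
# scraper mask: points region z 5..60 
def comp(u0,u1,v0,v1,zl,zh):
    c=C[v0:v1,u0:u1].reshape(-1,3); m=(c[:,2]>zl)&(c[:,2]<zh); return c[m]
for n,a in {'scrtop':(275,318,258,302,42,50),'redtop':(312,350,230,275,38,56),'standtop':(236,270,195,225,26,33),'plate':(205,255,148,180,21,27),'ear':(220,255,172,192,21,27),'pintop':(240,262,186,205,62,78)}.items():
    c=comp(*a); 
    if len(c)<3: print(n,len(c)); continue
    rc=cv2.minAreaRect(c[:,:2].astype(np.float32)); print(n,len(c),np.median(c,0).round(1),rc)
i2=cv2.resize(im[85:320,130:360],None,fx=3.2,fy=2.5*1.02,interpolation=cv2.INTER_CUBIC); i2=cv2.resize(im[85:320,130:360],(587,600),interpolation=cv2.INTER_CUBIC); cv2.imwrite('pics/sidecrop.png',i2)
E
```

```text
pin top [442.0, -65.0, 71.0]
stand top [422.0, -76.0, 28.0]
pin2 [493.0, -188.0, 70.0]
scr [446.0, -290.0, 47.0]
red [547.0, -247.0, 46.0]
flask [535.0, -91.0, 26.0]
stop [551.0, 74.0, 25.0]
dish [346.0, -275.0, 1.0]
balance [298.0, -162.0, 80.0]
plate [447.0, 134.0, 24.0]
ear [444.0, 54.0, 25.0]
lidtop [457.0, 224.0, 158.0]
lid [460.0, 197.0, 82.0]
bal corners [209.0, -88.0, 55.0]
b2 [410.0, -36.0, 1.0]
b3 [355.0, -235.0, 63.0]
b4 [203.0, -198.0, 56.0]
scrtop 353 [ 447.5 -290.9   45.5] ((447.6938781738281, -288.23663330078125), (20.341793060302734, 74.1763687133789), 21.176639556884766)
redtop 317 [ 547.8 -249.    45.3] ((549.7271118164062, -245.41517639160156), (20.57659149169922, 74.2399673461914), 5.314266681671143)
standtop 248 [438.8 -66.9  30.1] ((442.956298828125, -58.99849319458008), (52.98191833496094, 50.83369827270508), 63.00756072998047)
plate 744 [450.4 124.4  24.1] ((450.5247497558594, 124.88005065917969), (136.57273864746094, 99.7706527709961), 85.97494506835938)
ear 233 [444.1  74.6  24. ] ((440.9471435546875, 72.46490478515625), (57.463279724121094, 68.00407409667969), 72.8814697265625)
pintop 49 [441.8 -63.   70.3] ((442.97705078125, -60.83303451538086), (15.276971817016602, 15.370698928833008), 47.295528411865234)
```

View pics/sidecrop.png

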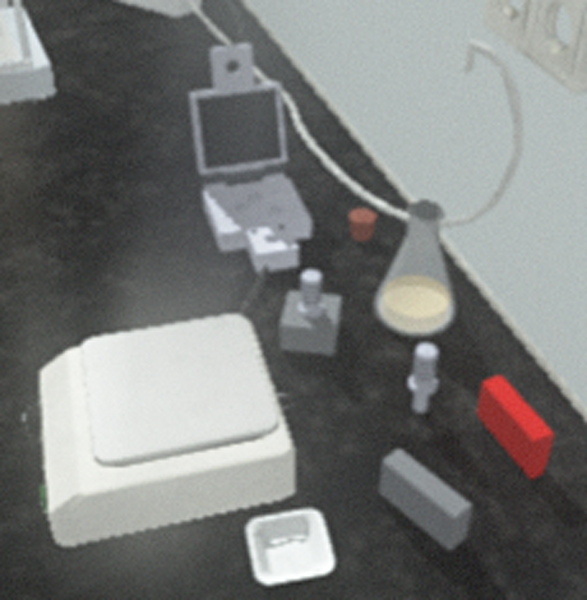

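The crop confirms the layout: an empty jig hole at crop (265,235), pin in its stand (310,285), scraper (425,498), and the lid upright. The pin in the stand is nearest the base (447 mm, against 528 mm for the other).

```bash
cat >> h.py <<'E'
def go(x,y,z,yaw,roll=180,pitch=0):
    "print shift/turn in tool axes to reach pose"
    s=r.sense(); A=R.from_euler('xyz',s['tcp_rot'],degrees=True); B=R.from_euler('xyz',[roll,pitch,yaw],degrees=True)
    t=A.inv().apply(np.array([x,y,z])-s['tool_pos']); w=(A.inv()*B).as_rotvec()
    print('shift',t.round(1).tolist(),'turn',w.round(4).tolist(),'rows',round(max(np.linalg.norm(t)/50,np.degrees(np.linalg.norm(w))/8.59),1),'t',round(s['time'],2))
E
python3 -c "
from h import *
go(440,-300,200,111.2)"
```

```text
shift [361.2, -208.2, 30.7] turn [-0.0011, -0.0015, -1.714] rows 11.4 t 0.1
```

{"op": "jog_arm", "data": {
  "rows": [
    [[361, -208, 31], [0, 0, -1.714]],
    [[361, -208, 31], [0, 0, -1.714]],
    [[361, -208, 31], [0, 0, -1.714]],
    [[361, -208, 31], [0, 0, -1.714]],
    [[361, -208, 31], [0, 0, -1.714]],
    [[361, -208, 31], [0, 0, -1.714]],
    [[361, -208, 31], [0, 0, -1.714]],
    [[361, -208, 31], [0, 0, -1.714]],
    [[361, -208, 31], [0, 0, -1.714]],
    [[361, -208, 31], [0, 0, -1.714]]
  ],
  "grip": 50
}}

```text
time: 1.1
tool_pos: [441.6, -298.0, 199.4]
tcp_rot: [-180.0, -0.1, 99.5]
ft_force: [-0.5, -0.7, 0.2]
finger_gap: 50.1
grip_force: 0.0
```

```bash
python3 - <<'E'
from h import *
im,d,K,D,T=snap('wrist'); C=cloud(d,K,D,T); cv2.imwrite('pics/w1.png',im)
m=(C[...,2]>41)&(C[...,2]<50)&(np.hypot(C[...,0]-447,C[...,1]+288)<60)
c=C[m]; print(len(c),np.median(c,0),cv2.minAreaRect(c[:,:2].astype(np.float32)))
rc=cv2.minAreaRect(c[:,:2].astype(np.float32))
go(rc[0][0],rc[0][1],60,111.2)
E
```

```text
1249 [ 446.67627288 -283.56549092   46.5711883 ] ((447.4991455078125, -286.1763610839844), (19.95754051208496, 74.189208984375), 21.903926849365234)
shift [11.3, 9.0, 139.6] turn [-0.0007, -0.0012, -0.1949] rows 2.8 t 1.15
```

{"op": "jog_arm", "data": {
  "rows": [
    [[11, 9, 30], [0, 0, -0.2]],
    [[11, 9, 70], [0, 0, -0.21]],
    [[11, 9, 110], [0, 0, -0.21]],
    [[11, 9, 145], [0, 0, -0.21]],
    [[11, 9, 170], [0, 0, -0.21]],
    [[11, 9, 183], [0, 0, -0.21]],
    [[11, 9, 183], [0, 0, -0.21]]
  ]
}}

```text
time: 1.85
tool_pos: [445.4, -287.6, 15.2]
tcp_rot: [-179.9, -0.2, 110.8]
ft_force: [-0.4, -0.3, 0.2]
finger_gap: 49.8
grip_force: 0.0
```

{"op": "jog_arm", "data": {
  "rows": [
    [[0, 0, 0], [0, 0, 0]],
    [[0, 0, 0], [0, 0, 0]],
    [[0, 0, 0], [0, 0, 0]],
    [[0, 0, 0], [0, 0, 0]],
    [[0, 0, 0], [0, 0, 0]]
  ],
  "grip": 8,
  "force": 60
}}

```text
time: 2.35
tool_pos: [448.6, -289.7, 19.5]
tcp_rot: [179.9, 0.2, 111.0]
ft_force: [-1.5, -0.6, 7.4]
finger_gap: 18.8
grip_force: 59.9
```

{"op": "jog_arm", "data": {
  "rows": [
    [[0, 0, -10], [0, 0, 0]],
    [[0, 0, -40], [0, 0, 0]],
    [[0, 0, -80], [0, 0, 0]],
    [[0, 0, -120], [0, 0, 0]]
  ]
}}

```text
time: 2.75
tool_pos: [446.5, -288.0, 138.8]
tcp_rot: [-180.0, -0.1, 111.0]
ft_force: [-0.6, -0.9, -0.1]
finger_gap: 19.3
grip_force: 58.9
```

```bash
python3 -c "
from h import *
s=r.sense();print(s['tool_pos'],s['tcp_rot'],s['ft_force'],s['finger_gap'])
go(452,60,220,86)"
```

```text
[ 446.53183494 -287.96446119  138.84949658] [-1.79970585e+02 -5.79416575e-02  1.10971227e+02] [-0.55980097 -0.87379682 -0.07270378] 19.33444046032416
shift [323.0, 129.6, -80.9] turn [-0.0007, -0.0009, 0.4358] rows 7.1 t 2.75
```

{"op": "jog_arm", "data": {
  "rows": [
    [[20, 5, -45], [0, 0, 0.05]],
    [[65, 20, -70], [0, 0, 0.15]],
    [[323, 130, -81], [0, 0, 0.436]],
    [[323, 130, -81], [0, 0, 0.436]],
    [[323, 130, -81], [0, 0, 0.436]],
    [[323, 130, -81], [0, 0, 0.436]],
    [[323, 130, -81], [0, 0, 0.436]],
    [[323, 130, -81], [0, 0, 0.436]],
    [[323, 130, -81], [0, 0, 0.436]]
  ]
}}

```text
time: 3.65
tool_pos: [452.5, 64.6, 219.5]
tcp_rot: [179.9, -0.1, 86.3]
ft_force: [-0.4, -1.1, -0.2]
finger_gap: 19.0
grip_force: 58.9
```

```bash
python3 - <<'E'
from h import *
im,d,K,D,T=snap('wrist'); C=cloud(d,K,D,T); cv2.imwrite('pics/w2.png',im); np.savez('w2.npz',im=im,d=d,K=K,D=D,T=T)
print(r.sense()['tool_pos'],r.sense()['tcp_rot'])
m=(C[...,2]>21)&(C[...,2]<27)&(np.hypot(C[...,0]-450,C[...,1]-125)<100)
c=C[m]; print(len(c),cv2.minAreaRect(c[:,:2].astype(np.float32)))
E
```

```text
[452.58201525  62.19960352 219.20583657] [ 1.79949646e+02 -2.51388739e-02  8.62766877e+01]
7998 ((459.43096923828125, 126.37934112548828), (131.4640350341797, 141.469482421875), 16.340028762817383)
```

View pics/w2.png

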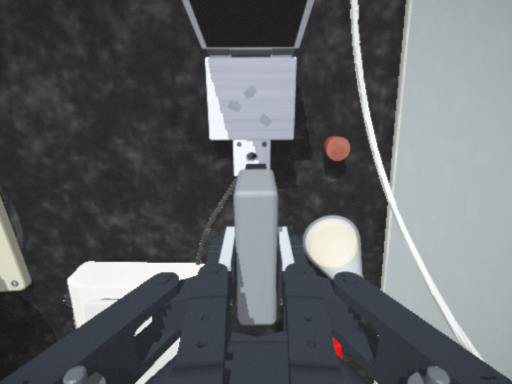

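The wrist view shows three chips at about (235,105), (250,92) and (265,120) on the plate, the ear hole at (251,156), the stopper (338,148) and the flask (330,245). The scraper is held with its length along the jig's y.

```bash
python3 - <<'E'
from h import *
z=np.load('w2.npz'); im,d,K,D,T=[z[k] for k in ['im','d','K','D','T']]
g=cv2.cvtColor(im,cv2.COLOR_BGR2GRAY)
m=((g>95)*255).astype(np.uint8); m[:,:195]=0; m[:,305:]=0; m[:50]=0; m[168:]=0
n,l,st,ce=cv2.connectedComponentsWithStats(m); 
i=1+np.argmax(st[1:,4]); print(st[i]); M=((l==i)*255).astype(np.uint8)
cs,_=cv2.findContours(M,cv2.RETR_CCOMP,cv2.CHAIN_APPROX_NONE)
for c in cs:
    if cv2.contourArea(c)>12:
        p=c.reshape(-1,2); mm=cv2.moments(c); q=(mm['m10']/mm['m00'],mm['m01']/mm['m00']); print(cv2.contourArea(c),np.round(q,1),plane([q],24,K,D,T).round(1),cv2.boundingRect(c))
# plate left/right edges per row, front edge per column
rows=np.arange(65,132,3); L=[];Rr=[]
for v in rows:
    u=np.where(M[v])[0]; L.append((u[0]-.5,v)); Rr.append((u[-1]+.5,v))
L=plane(L,24,K,D,T);Rr=plane(Rr,24,K,D,T)
cols=[c for c in range(213,292,3) if abs(c-251)>22]; F=plane([(c,np.where(M[:148,c])[0][-1]+.5) for c in cols],24,K,D,T)
E_=[ (np.where(M[v])[0][[0,-1]]) for v in range(146,166,2)]
print('ear',plane([(e.mean(),146+2*k) for k,e in enumerate(E_)],24,K,D,T)[:,:2].round(1).tolist())
for n_,a in (('L',L),('R',Rr),('F',F)):
    f=cv2.fitLine(a[:,:2].astype(np.float32),cv2.DIST_HUBER,0,.01,.01).ravel(); print(n_,f.round(3),np.degrees(np.arctan2(f[1],f[0])).round(2))
E
```

```text
[ 204   54   93  114 8378]
8231.5 [250.6 103.2] [[450.6 132.5  24. ]] (204, 54, 93, 114)
52.5 [251.8 155.7] [[447.7  71.5  24. ]] (247, 152, 11, 8)
15.0 [264.  143.8] [[463.2  85.   24. ]] (262, 141, 5, 6)
ear [[448.1, 83.4], [448.0, 81.0], [447.8, 78.5], [447.0, 76.1], [446.9, 73.7], [446.7, 71.2], [446.5, 68.8], [446.3, 66.3], [446.2, 63.8], [446.0, 61.3]]
L [6.40000e-02 9.98000e-01 4.00826e+02 1.42618e+02] 86.34
R [6.50000e-02 9.98000e-01 5.01337e+02 1.36328e+02] 86.3
F [ 9.98000e-01 -6.50000e-02  4.57822e+02  9.05270e+01] -3.73
```

```bash
python3 - <<'E'
from h import *
for n in ['wrist','side']:
    im,d,K,D,T=snap(n); C=cloud(d,K,D,T); s=r.sense(); print(s['tool_pos'].round(1) if hasattr(s['tool_pos'],'round') else s['tool_pos'])
    np.savez(n+'1.npz',im=im,d=d,K=K,D=D,T=T)
    # jig top points by height 20..28, near; report extents in jig axes (yaw -3.7)
    a=np.radians(-3.7); ex=np.array([np.cos(a),np.sin(a)]); ey=np.array([-np.sin(a),np.cos(a)])
    m=(C[...,2]>21.5)&(C[...,2]<27)&(abs(C[...,0]-450)<60)&(C[...,1]>30)&(C[...,1]<215)
    p=C[m][:,:2]; X=p@ex; Y=p@ey
    print(n,len(p),'X',np.percentile(X,[1,99]).round(1),'Y',np.percentile(Y,[1,99]).round(1), 'zmed',np.median(C[m][:,2]))
    w=abs(X-np.median(X))>28; print(' plate-only Y',np.percentile(Y[w],[2,50,98]).round(1),' ear Y',np.percentile(Y[~w],[1,50]).round(1))
    print('corner px world', [plane([q],24,K,D,T).round(1)[0].tolist() for q in ([(209,140),(295,139),(251,156)] if n=='wrist' else [(236,181)])])
E
```

```text
[452.7  60.6 219. ]
wrist 8099 X [392.4 490.4] Y [ 86.2 209.5] zmed 24.610077187586114
 plate-only Y [122.5 168.6 208.6]  ear Y [ 83.6 157.7]
corner px world [[398.4, 91.1, 24.0], [500.2, 85.6, 24.0], [446.7, 68.6, 24.0]]
[452.7  59.5 218.7]
side 809 X [392.6 489.7] Y [ 75.1 212.6] zmed 24.11159020342052
 plate-only Y [119.3 163.  211.5]  ear Y [ 74.8 137.4]
corner px world [[443.9, 55.2, 24.0]]
```

```bash
python3 - <<'E'
from h import *
go(489,127.5,100,86.3); s=r.sense(); print(s['tool_pos'],s['ft_force'])
E
```

```text
shift [70.4, 31.5, 118.7] turn [0.0004, 0.0005, -0.0043] rows 2.8 t 3.8
[452.73368586  59.5347546  218.72585596] [ 0.66709865  0.35462661 -1.54143119]
```

{"op": "jog_arm", "data": {
  "rows": [
    [[25, 12, 30], [0, 0, 0]],
    [[50, 24, 65], [0, 0, 0]],
    [[70, 32, 100], [0, 0, 0]],
    [[70, 32, 130], [0, 0, 0]],
    [[70, 32, 155], [0, 0, 0]],
    [[70, 32, 164], [0, 0, 0]],
    [[70, 32, 170], [0, 0, 0]],
    [[70, 32, 170], [0, 0, 0]],
    [[70, 32, 170], [0, 0, 0]]
  ]
}}

```text
time: 4.7
tool_pos: [491.0, 126.9, 49.9]
tcp_rot: [179.9, -0.0, 85.9]
ft_force: [-0.1, 0.6, -0.8]
finger_gap: 18.8
grip_force: 58.9
```

```bash
python3 - <<'E'
from h import *
s=r.sense(); print(s['tool_pos'],s['ft_force'])
go(489,127.5,42,86.3);go(379,134.5,42,86.3); 
E
```

```text
[490.96251355 126.87734093  49.8507129 ] [-0.05377361  0.55063847 -0.76215992]
shift [0.5, -2.0, 7.8] turn [0.0023, -0.0005, -0.0062] rows 0.2 t 4.7
shift [-0.3, -112.2, 7.6] turn [0.0023, -0.0005, -0.0062] rows 2.2 t 4.7
```

{"op": "jog_arm", "data": {
  "rows": [
    [[0, -1, 3], [0, 0, 0]],
    [[0, -1, 6], [0, 0, 0]],
    [[0, -1, 8], [0, 0, 0]],
    [[0, -1, 8], [0, 0, 0]],
    [[0, -1, 8], [0, 0, 0]]
  ]
}}

```text
time: 5.2
tool_pos: [489.8, 127.5, 43.4]
tcp_rot: [179.9, -0.0, 86.0]
ft_force: [-11.3, -2.1, 25.7]
finger_gap: 18.9
grip_force: 62.6
```

{"op": "jog_arm", "data": {
  "rows": [
    [[0, -2, -1], [0, 0, 0]],
    [[0, -10, -1], [0, 0, 0]],
    [[0, -22, -1], [0, 0, 0]],
    [[0, -34, -1], [0, 0, 0]],
    [[0, -46, -1], [0, 0, 0]],
    [[0, -58, -1], [0, 0, 0]],
    [[0, -70, -1], [0, 0, 0]],
    [[0, -82, -1], [0, 0, 0]],
    [[0, -94, -1], [0, 0, 0]],
    [[0, -106, -1], [0, 0, 0]]
  ]
}}

```text
time: 6.2
tool_pos: [383.5, 135.0, 42.2]
tcp_rot: [179.9, -0.0, 86.0]
ft_force: [-1.1, -0.2, -1.1]
finger_gap: 19.3
grip_force: 58.8
```

{"op": "jog_arm", "data": {
  "rows": [
    [[0, -8, 0], [0, 0, 0]],
    [[0, -8, -20], [0, 0, 0]],
    [[-30, -8, -60], [0, 0, 0]],
    [[-80, 10, -110], [0, 0, 0]],
    [[-100, 20, -140], [0, 0, 0]],
    [[-100, 20, -140], [0, 0, 0]]
  ]
}}

```text
time: 6.8
tool_pos: [398.8, 31.1, 186.1]
tcp_rot: [179.5, 0.0, 85.9]
ft_force: [0.2, 0.2, -1.0]
finger_gap: 18.9
grip_force: 58.9
```

```bash
python3 - <<'E'
from h import *
s=r.sense(); print(s['tool_pos'],s['tcp_rot'],s['ft_force'],s['finger_gap'],s['time'])
im,d,K,D,T=snap('wrist'); cv2.imwrite('pics/w3.png',im)
go(440,-286,80,111)
E
```

```text
[398.82126262  31.0642633  186.13842045] [1.79548475e+02 4.59047588e-02 8.58572139e+01] [ 0.23878989  0.21963929 -1.02485603] 18.929171548477935 6.8
shift [-313.6, 63.8, 105.7] turn [0.0064, 0.0019, -0.4392] rows 6.7 t 6.85
```

View pics/w3.png

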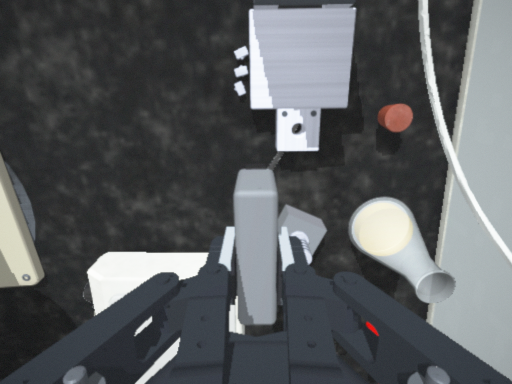

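The plate (250-350, 10-108) is clean; all three chips lie on the bench at its -x side (240,52), (241,71) and (239,89). Next I put the block back.

{"op": "jog_arm", "data": {
  "rows": [
    [[-314, 64, 20], [0.006, 0.002, -0.44]],
    [[-314, 64, 20], [0.006, 0.002, -0.44]],
    [[-314, 64, 20], [0.006, 0.002, -0.44]],
    [[-314, 64, 20], [0.006, 0.002, -0.44]],
    [[-314, 64, 20], [0.006, 0.002, -0.44]],
    [[-314, 64, 20], [0.006, 0.002, -0.44]],
    [[-314, 64, 20], [0.006, 0.002, -0.44]],
    [[-314, 64, 60], [0.006, 0.002, -0.44]],
    [[-314, 64, 100], [0.006, 0.002, -0.44]],
    [[-314, 64, 130], [0.006, 0.002, -0.44]]
  ]
}}

```text
time: 7.85
tool_pos: [435.8, -281.8, 46.5]
tcp_rot: [-179.6, -0.5, 111.2]
ft_force: [0.5, 1.3, -1.2]
finger_gap: 18.7
grip_force: 58.9
```

{"op": "jog_arm", "data": {
  "rows": [
    [[0, 0, 10], [0, 0, 0]],
    [[0, 0, 20], [0, 0, 0]],
    [[0, 0, 28], [0, 0, 0]],
    [[0, 0, 32], [0, 0, 0]],
    [[0, 0, 34], [0, 0, 0]],
    [[0, 0, 34], [0, 0, 0]]
  ]
}}

```text
time: 8.45
tool_pos: [438.5, -284.3, 19.5]
tcp_rot: [-179.7, -0.1, 111.2]
ft_force: [-5.2, 6.4, 12.0]
finger_gap: 19.3
grip_force: 60.5
```

{"op": "jog_arm", "data": {
  "rows": [
    [[0, 0, -0.5], [0, 0, 0]],
    [[0, 0, -0.5], [0, 0, 0]]
  ]
}}

```text
time: 8.65
tool_pos: [438.8, -284.7, 19.5]
tcp_rot: [-179.8, -0.1, 111.2]
ft_force: [-1.4, 1.5, 8.2]
finger_gap: 18.8
grip_force: 60.0
```

{"op": "jog_arm", "data": {
  "rows": [
    [[0, 0, -0.5], [0, 0, 0]],
    [[0, 0, -0.5], [0, 0, 0]],
    [[0, 0, -0.5], [0, 0, 0]],
    [[0, 0, -10], [0, 0, 0]],
    [[0, 0, -35], [0, 0, 0]],
    [[0, 0, -75], [0, 0, 0]],
    [[0, 0, -120], [0, 0, 0]],
    [[0, 0, -165], [0, 0, 0]],
    [[0, 0, -200], [0, 0, 0]]
  ],
  "grip": 45
}}

```text
time: 9.55
tool_pos: [439.3, -284.8, 221.8]
tcp_rot: [-179.8, -0.0, 111.2]
ft_force: [0.9, 0.8, -0.3]
finger_gap: 45.0
grip_force: 0.0
```

```bash
python3 - <<'E'
from h import *
im,d,K,D,T=snap('wrist'); C=cloud(d,K,D,T)
m=(C[...,2]>41)&(C[...,2]<50)&(np.hypot(C[...,0]-440,C[...,1]+285)<60)
c=C[m]; print(len(c),np.median(c,0),cv2.minAreaRect(c[:,:2].astype(np.float32)))
s=r.sense(); print(s['tool_pos'],s['tcp_rot'],s['joint_pos'],s['time'])
z=np.load('side1.npz'); C=cloud(z['d'],z['K'],z['D'],z['T'])
c=C[(C[...,2]>40)&(C[...,2]<180)&(abs(C[...,0]-455)<60)&(C[...,1]>180)&(C[...,1]<260)]
X=c; A=np.c_[c[:,2],np.ones(len(c))]; f=np.linalg.lstsq(A,c[:,1],rcond=None)[0]; print('lid y=f(z)',f,np.percentile(c,[1,99],axis=0))
E
```

```text
1077 [ 437.09777351 -279.19208929   46.56104855] ((437.7576904296875, -280.90081787109375), (19.95772933959961, 73.24229431152344), 22.315414428710938)
[ 441.45594757 -286.37991884  228.18574596] [179.9732465    0.38696196 111.20192149] [-38.43569163  -4.25007312  97.53481721  -0.17285849  86.36785979
 -59.6272758 ] 9.6
lid y=f(z) [  0.31740511 172.91566711] [[405.93759605 184.84488233  41.25144236]
 [503.28019974 227.50024492 166.00214445]]
```

```bash
python3 - <<'E'
from h import *
go(459,263.6,225,86.3)
E
```

```text
shift [506.4, 215.3, -0.1] turn [0.0019, 0.0065, 0.4346] rows 11.0 t 9.6
```

{"op": "jog_arm", "data": {
  "rows": [
    [[506, 215, 0], [0.002, 0.006, 0.435]],
    [[506, 215, 0], [0.002, 0.006, 0.435]],
    [[506, 215, 0], [0.002, 0.006, 0.435]],
    [[506, 215, 0], [0.002, 0.006, 0.435]],
    [[506, 215, 0], [0.002, 0.006, 0.435]],
    [[506, 215, 0], [0.002, 0.006, 0.435]],
    [[506, 215, 0], [0.002, 0.006, 0.435]],
    [[506, 215, 0], [0.002, 0.006, 0.435]],
    [[506, 215, 0], [0.002, 0.006, 0.435]],
    [[506, 215, 0], [0.002, 0.006, 0.435]]
  ],
  "grip": 0
}}

```text
time: 10.6
tool_pos: [454.1, 206.7, 218.8]
tcp_rot: [-179.5, -0.4, 86.3]
ft_force: [0.6, -1.1, 0.1]
finger_gap: 0.3
grip_force: 0.0
```

```bash
python3 - <<'E'
from h import *
go(459,263.6,135,86.3);s=r.sense(); print(s['tool_pos'],s['tcp_rot'],s['ft_force'],s['finger_gap'])
E
```

```text
shift [56.6, 1.9, 84.2] turn [-0.0084, -0.0064, -0.0004] rows 2.0 t 10.6
[454.13240421 206.69385724 218.84139039] [-179.51857848   -0.36404721   86.27641764] [ 0.64287813 -1.10861737  0.05375858] 0.2902591330924055
```

{"op": "jog_arm", "data": {
  "rows": [
    [[45, 2, 0], [0, 0, 0]],
    [[45, 2, 0], [0, 0, 0]],
    [[45, 2, 0], [0, 0, 0]],
    [[45, 2, 0], [0, 0, 0]]
  ]
}}

```text
time: 11.0
tool_pos: [459.3, 248.5, 218.5]
tcp_rot: [-179.5, -0.3, 86.3]
ft_force: [0.2, 0.2, -0.4]
finger_gap: 0.2
grip_force: 0.0
```

```bash
python3 - <<'E'
from h import *
go(459,263.6,135,86.3)
im,d,K,D,T=snap('wrist')
s=r.sense(); print(s['tool_pos'],s['tcp_rot'],s['ft_force'],s['finger_gap'])
E
```

```text
shift [14.5, -0.5, 83.6] turn [-0.0095, -0.0055, -0.0008] rows 1.7 t 11.0
[459.49238607 248.21428227 218.61321586] [-179.46438766   -0.32433621   86.20085688] [-0.30689816 -0.68199442  0.25077826] 0.02974927329283977
```

{"op": "jog_arm", "data": {
  "rows": [
    [[15, 0, 0], [-0.009, -0.006, 0]],
    [[15, 0, 35], [-0.009, -0.006, 0]],
    [[15, 0, 70], [-0.009, -0.006, 0]],
    [[15, 0, 84], [-0.009, -0.006, 0]],
    [[15, 0, 84], [-0.009, -0.006, 0]]
  ]
}}

```text
time: 11.55
tool_pos: [458.1, 263.1, 132.3]
tcp_rot: [-179.7, 0.1, 86.2]
ft_force: [-0.5, -0.5, 0.6]
finger_gap: -0.3
grip_force: 0.0
```

```bash
python3 - <<'E'
from h import *
s=r.sense(); print(s['tool_pos'],s['tcp_rot'],s['ft_force'],s['finger_gap'])
E
```

```text
[458.10862794 263.07749098 132.28777275] [-1.79730451e+02  1.32128765e-01  8.61811811e+01] [-0.51521788 -0.53150948  0.55063537] -0.2528116069175365
```

{"op": "jog_arm", "data": {
  "rows": [
    [[-15, 0, 0], [0, 0, 0]],
    [[-30, 0, 0], [0, 0, 0]],
    [[-42, 0, 0], [0, 0, 0]],
    [[-54, 0, 0], [0, 0, 0]],
    [[-66, 0, 0], [0, 0, 0]],
    [[-78, 0, 0], [0, 0, 0]],
    [[-90, 0, 0], [0, 0, 0]],
    [[-102, 0, 0], [0, 0, 0]],
    [[-112, 0, 0], [0, 0, 0]],
    [[-118, 0, 2], [0, 0, 0]]
  ]
}}

```text
time: 12.55
tool_pos: [452.0, 146.1, 132.7]
tcp_rot: [-180.0, 0.0, 86.2]
ft_force: [-0.7, 0.2, -0.0]
finger_gap: -0.0
grip_force: 0.2
```

{"op": "jog_arm", "data": {
  "rows": [
    [[-8, 0, 6], [0, 0, 0]],
    [[-16, 0, 12], [0, 0, 0]],
    [[-23, 0, 19], [0, 0, 0]],
    [[-29, 0, 28], [0, 0, 0]],
    [[-35, 0, 38], [0, 0, 0]],
    [[-40, 0, 48], [0, 0, 0]],
    [[-44, 0, 57], [0, 0, 0]],
    [[-48, 0, 66], [0, 0, 0]],
    [[-50, 0, 73], [0, 0, 0]],
    [[-51, 0, 78], [0, 0, 0]]
  ]
}}

```text
time: 13.55
tool_pos: [448.3, 96.1, 53.8]
tcp_rot: [-179.9, -0.0, 86.3]
ft_force: [-1.5, -0.3, -0.2]
finger_gap: -0.2
grip_force: 0.0
```

```bash
python3 - <<'E'
from h import *
im,d,K,D,T=snap('side'); C=cloud(d,K,D,T)
s=r.sense(); print(s['tool_pos'],s['tcp_rot'],s['ft_force'],s['time'])
cv2.imwrite('pics/s2.png',cv2.resize(im[60:260,110:350],None,fx=2.4,fy=2.4))
E
```

```text
[447.88672488  96.00077597  53.16079312] [-1.79887989e+02  1.17965453e-02  8.62684566e+01] [ 0.35358182  0.4991307  -0.25453633] 13.6
```

View pics/s2.png

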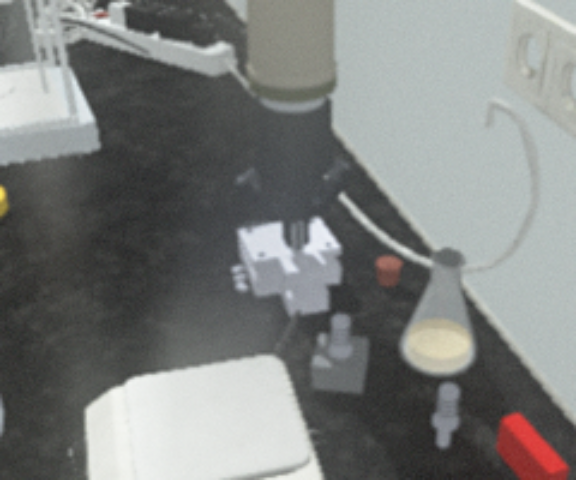

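The lid is down (crop 290,255) with the fingers just above it, and the chips are at crop (238,278). Next is the pin, with a wrist look at both pin and lid hole.

{"op": "jog_arm", "data": {
  "rows": [
    [[0, 0, -40], [0, 0, 0]],
    [[-20, 0, -80], [0, 0, 0]],
    [[-60, 0, -115], [0, 0, 0]],
    [[-95, 0, -147], [0, 0, 0]],
    [[-106, 0, -147], [0, 0, 0]],
    [[-106, 0, -147], [0, 0, 0]],
    [[-106, 0, -147], [0, 0, 0]]
  ],
  "grip": 50
}}

```text
time: 14.3
tool_pos: [441.3, -9.1, 200.6]
tcp_rot: [-179.9, -0.0, 86.2]
ft_force: [0.3, -0.0, -0.2]
finger_gap: 50.3
grip_force: 0.0
```

```bash
python3 - <<'E'
from h import *
im,d,K,D,T=snap('wrist'); C=cloud(d,K,D,T); cv2.imwrite('pics/w4.png',im); np.savez('w4.npz',im=im,d=d,K=K,D=D,T=T)
s=r.sense(); print(s['tool_pos'],s['tcp_rot'],s['time'])
E
```

```text
[441.07197154  -8.66821559 200.14648267] [-1.79845309e+02 -4.37457352e-02  8.62872807e+01] 14.35
```

View pics/w4.png

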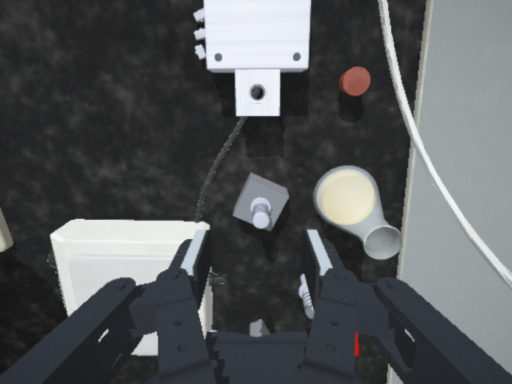

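The wrist view shows the lid shut, with its ear hole at (258,92) and the pin knob's top at about (262,221).

```bash
python3 - <<'E'
from h import *
z=np.load('w4.npz'); im,d,K,D,T=[z[k] for k in ['im','d','K','D','T']]; C=cloud(d,K,D,T)
g=cv2.cvtColor(im,cv2.COLOR_BGR2GRAY)
m=((g>120)*255).astype(np.uint8); m[:70]=0; m[118:]=0; m[:,230:][:,55:]=0; m[:,:230]=0
cs,_=cv2.findContours(m,cv2.RETR_CCOMP,cv2.CHAIN_APPROX_NONE)
for c in cs:
    if cv2.contourArea(c)>20: 
        mm=cv2.moments(c); q=(mm['m10']/mm['m00'],mm['m01']/mm['m00']); e=cv2.fitEllipse(c); print('c',cv2.contourArea(c),np.round(q,1),np.round(e[0],1),np.round(e[1],1),cv2.boundingRect(c),plane([q],42,K,D,T).round(1))
ear=C[95:112,238:278].reshape(-1,3); print('ear z',np.nanmedian(ear,0))
ys=[np.where(m[v,230:290])[0][[0,-1]].mean()+230 for v in range(76,112,3)]; print('ear mid x',[round(a,1) for a in ys])
vb=[np.where(m[:,u])[0][-1]+.5 for u in range(240,277,3)]; print('ear end',plane([(u,v) for u,v in zip(range(240,277,3),vb)],42,K,D,T)[:,:2].mean(0))
# pin top
b=(C[...,2]>66)&(C[...,2]<76)&(np.hypot(C[...,0]-443,C[...,1]+61)<25)
v,u=np.where(b); print('pin',b.sum(),np.median(C[b],0).round(1),C[b].min(0).round(1),C[b].max(0).round(1),(u.min(),u.max(),v.min(),v.max()))
sub=cv2.resize(im[165:245,220:300],None,fx=6,fy=6,interpolation=cv2.INTER_CUBIC); sub2=cv2.resize(im[65:120,220:300],None,fx=6,fy=6,interpolation=cv2.INTER_CUBIC); cv2.imwrite('pics/w4c.png',cv2.resize(np.vstack([sub2,sub]),(355,600)))
E
```

```text
c 1971.5 [257.1  92.3] [257.2  91.2] [54.1 54.9] (230, 70, 55, 46) [[447.   70.3  42. ]]
c 154.0 [257.1  92.5] [257.1  92.5] [13.9 14.4] (250, 85, 15, 16) [[447.  70.  42.]]
ear z [446.81324767  59.9244018   43.17694038]
ear mid x [np.float64(257.0), np.float64(257.0), np.float64(257.0), np.float64(257.0), np.float64(257.0), np.float64(257.0), np.float64(257.0), np.float64(257.0), np.float64(257.5), np.float64(257.5), np.float64(257.5), np.float64(257.5)]
ear end [446.43319108  47.54291284]
pin 231 [442.7 -56.3  71.5] [434.2 -66.3  66.2] [451.4 -48.6  73.5] (np.int64(253), np.int64(269), np.int64(211), np.int64(228))
```

View pics/w4c.png

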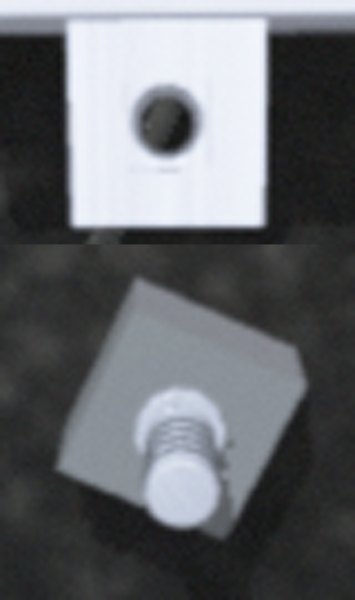

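The crop shows the hole round and clear, and the knob's round top centred at image (261,220).

```bash
python3 - <<'E'
from h import *
z=np.load('w4.npz'); K,D,T=z['K'],z['D'],z['T']
print(plane([(261,220.4),(261.1,219.6)],71,K,D,T).round(1))
p=plane([(261,220.4)],71,K,D,T)[0]
go(p[0],p[1],100,86.3)
E
```

```text
[[442.7 -57.4  71. ]
 [442.8 -56.5  71. ]]
shift [-48.6, 5.0, 100.1] turn [-0.0027, -0.0008, -0.0002] rows 2.2 t 14.35
```

{"op": "jog_arm", "data": {
  "rows": [
    [[-20, 2, 35], [0, 0, 0]],
    [[-49, 5, 70], [0, 0, 0]],
    [[-49, 5, 100], [0, 0, 0]],
    [[-49, 5, 130], [0, 0, 0]],
    [[-49, 5, 152], [0, 0, 0]],
    [[-49, 5, 161], [0, 0, 0]],
    [[-49, 5, 161], [0, 0, 0]],
    [[-49, 5, 161], [0, 0, 0]]
  ]
}}

```text
time: 15.15
tool_pos: [443.9, -58.3, 41.1]
tcp_rot: [-180.0, -0.0, 86.3]
ft_force: [-0.2, 0.0, 0.2]
finger_gap: 49.7
grip_force: 0.0
```

```bash
python3 - <<'E'
from h import *
s=r.sense(); print(s['tool_pos'],s['tcp_rot'],s['ft_force'])
go(442.8,-57.8,38,86.3)
E
```

```text
[443.89707451 -58.2768269   41.09880991] [-1.79988201e+02 -5.08473869e-03  8.63291857e+01] [-0.22432194  0.04309682  0.18523901]
shift [0.4, -1.1, 3.1] turn [-0.0002, -0.0001, 0.0005] rows 0.1 t 15.15
```

{"op": "jog_arm", "data": {
  "rows": [
    [[0, -1, 2], [0, 0, 0]],
    [[0, -1, 2], [0, 0, 0]],
    [[0, -1, 2], [0, 0, 0]]
  ]
}}

```text
time: 15.45
tool_pos: [443.1, -58.8, 39.3]
tcp_rot: [179.9, 0.0, 86.3]
ft_force: [0.5, 0.1, -0.4]
finger_gap: 50.2
grip_force: 0.0
```

{"op": "jog_arm", "data": {
  "rows": [
    [[0, 0, 0], [0, 0, 0]],
    [[0, 0, 0], [0, 0, 0]],
    [[0, 0, 0], [0, 0, 0]],
    [[0, 0, 0], [0, 0, 0]],
    [[0, 0, 0], [0, 0, 0]]
  ],
  "grip": 8,
  "force": 80
}}

```text
time: 15.95
tool_pos: [442.7, -58.8, 39.0]
tcp_rot: [-180.0, 0.0, 86.3]
ft_force: [-2.4, 0.6, 5.7]
finger_gap: 16.2
grip_force: 77.9
```

{"op": "jog_arm", "data": {
  "rows": [
    [[0, 0, -8], [0, 0, 0]],
    [[0, 0, -25], [0, 0, 0]],
    [[0, 0, -45], [0, 0, 0]],
    [[0, 0, -65], [0, 0, 0]],
    [[0, 0, -70], [0, 0, 0]],
    [[0, 0, -70], [0, 0, 0]]
  ]
}}

```text
time: 16.55
tool_pos: [443.2, -58.9, 109.4]
tcp_rot: [179.9, 0.0, 86.3]
ft_force: [0.1, 0.5, -0.8]
finger_gap: 15.8
grip_force: 78.9
```

```bash
python3 - <<'E'
from h import *
s=r.sense(); print(s['tool_pos'],s['tcp_rot'],s['ft_force'],s['finger_gap'])
go(447,69.8,s['tool_pos'][2],86.3)
E
```

```text
[443.24379155 -58.86037519 109.40361877] [1.79907592e+02 1.65824603e-02 8.62748814e+01] [ 0.14482287  0.47326081 -0.83448582] 15.841783950410527
shift [128.6, -4.6, -0.0] turn [0.0016, 0.0003, -0.0004] rows 2.6 t 16.55
```

{"op": "jog_arm", "data": {
  "rows": [
    [[40, -1, 0], [0, 0, 0]],
    [[85, -3, 0], [0, 0, 0]],
    [[115, -4.5, 0], [0, 0, 0]],
    [[127.5, -4.5, 8], [0, 0, 0]],
    [[127.5, -4.5, 16], [0, 0, 0]],
    [[127.5, -4.5, 18], [0, 0, 0]],
    [[127.5, -4.5, 18], [0, 0, 0]],
    [[127.5, -4.5, 18], [0, 0, 0]]
  ]
}}

```text
time: 17.35
tool_pos: [446.3, 67.8, 90.4]
tcp_rot: [-180.0, 0.0, 86.2]
ft_force: [-0.2, 0.3, -0.7]
finger_gap: 16.1
grip_force: 78.9
```

```bash
python3 - <<'E'
from h import *
im,d,K,D,T=snap('wrist'); np.savez('w5.npz',im=im,d=d,K=K,D=D,T=T)
im2,*_=snap('side')
s=r.sense(); print(s['tool_pos'],s['tcp_rot'],s['ft_force'],s['finger_gap'])
a=cv2.resize(im[130:280,170:345],(700,600)); b=cv2.resize(im2[135:225,190:295],None,fx=5,fy=5,interpolation=cv2.INTER_CUBIC)
cv2.imwrite('pics/w5.png',np.hstack([cv2.resize(a,(400,343)),cv2.resize(b,(400,343))]))
E
```

```text
[446.62520986  68.04682525  90.83600514] [ 1.79999267e+02 -1.95130693e-04  8.61970023e+01] [-0.37460572 -0.60584643 -0.95800442] 15.876965846197578
```

View pics/w5.png

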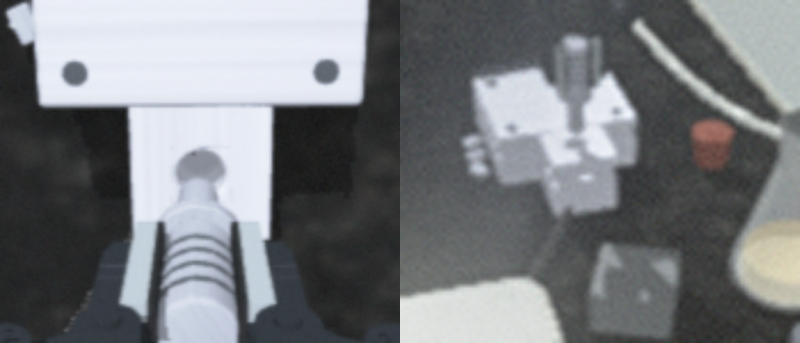

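The left half shows the pin held upright with its tip just short of the lid hole (crop 198,180 against hole centre about 201,170). The right half shows the same from the side.

```bash
python3 - <<'E'
from h import *
z=np.load('w5.npz'); im,K,D,T=z['im'],z['K'],z['D'],z['T']
g=cv2.cvtColor(im,cv2.COLOR_BGR2GRAY)
print(g[192:218,257].tolist()); print(g[204,246:270].tolist()); print(g[212,244:272].tolist()); print(g[200,246:270].tolist())
print('tip edge',plane([(256.6,208.7)],52.8,K,D,T).round(1),'hole top edge',plane([(257.9,130+148/2.286)],42,K,D,T).round(1))
E
```

```text
[236, 229, 200, 179, 149, 144, 141, 143, 142, 142, 140, 143, 142, 145, 153, 164, 190, 201, 203, 205, 204, 206, 204, 205, 204, 205]
[199, 169, 152, 152, 151, 149, 147, 144, 143, 142, 141, 142, 142, 143, 143, 147, 145, 151, 155, 154, 154, 154, 183, 221]
[233, 231, 230, 226, 212, 191, 189, 198, 200, 205, 205, 207, 206, 204, 202, 201, 194, 185, 178, 181, 203, 225, 236, 242, 239, 235, 230, 228]
[229, 216, 179, 150, 143, 140, 140, 141, 141, 141, 141, 142, 144, 142, 142, 140, 142, 141, 141, 146, 166, 199, 224, 234]
tip edge [[446.4  72.5  52.8]] hole top edge [[447.8  78.6  42. ]]
```

{"op": "jog_arm", "data": {
  "rows": [
    [[1.5, 1, 3], [0, 0, 0]],
    [[1.5, 1, 6], [0, 0, 0]],
    [[1.5, 1, 9], [0, 0, 0]],
    [[1.5, 1, 12], [0, 0, 0]],
    [[1.5, 1, 15], [0, 0, 0]],
    [[1.5, 1, 18], [0, 0, 0]],
    [[1.5, 1, 20], [0, 0, 0]],
    [[1.5, 1, 20], [0, 0, 0]]
  ]
}}

```text
time: 18.25
tool_pos: [447.1, 70.3, 70.2]
tcp_rot: [-179.9, 0.0, 86.3]
ft_force: [0.2, 0.5, -0.5]
finger_gap: 16.4
grip_force: 78.9
```

{"op": "jog_arm", "data": {
  "rows": [
    [[0, 0, 3], [0, 0, 0]],
    [[0, 0, 6], [0, 0, 0]],
    [[0, 0, 8], [0, 0, 0]],
    [[0, 0, 10], [0, 0, 0]],
    [[0, 0, 12], [0, 0, 0]],
    [[0, 0, 12], [0, 0, 0]]
  ]
}}

```text
time: 18.85
tool_pos: [447.4, 70.0, 58.3]
tcp_rot: [-180.0, 0.0, 86.3]
ft_force: [0.9, -1.6, -2.3]
finger_gap: 16.0
grip_force: 79.0
```

{"op": "jog_arm", "data": {
  "rows": [
    [[0, 0, 3], [0, 0, 0]],
    [[0, 0, 5], [0, 0, 0]],
    [[0, 0, 7], [0, 0, 0]],
    [[0, 0, 9], [0, 0, 0]],
    [[0, 0, 10], [0, 0, 0]],
    [[0, 0, 10], [0, 0, 0]]
  ]
}}

```text
time: 19.45
tool_pos: [447.6, 70.0, 48.6]
tcp_rot: [-180.0, 0.0, 86.3]
ft_force: [-0.5, -5.2, 1.6]
finger_gap: 16.0
grip_force: 79.3
```

{"op": "jog_arm", "data": {
  "rows": [
    [[-0.6, 0, 1.5], [0, 0, 0]],
    [[-0.6, 0, 3], [0, 0, 0]],
    [[-0.6, 0, 4], [0, 0, 0]],
    [[-0.6, 0, 4], [0, 0, 0]]
  ]
}}

```text
time: 19.85
tool_pos: [447.6, 69.7, 44.7]
tcp_rot: [180.0, -0.0, 86.3]
ft_force: [-0.1, -4.6, 4.6]
finger_gap: 15.9
grip_force: 79.5
```

{"op": "jog_arm", "data": {
  "rows": [
    [[-0.4, 0, 1], [0, 0, 0]],
    [[-0.4, 0, 2], [0, 0, 0]],
    [[-0.4, 0, 3], [0, 0, 0]],
    [[-0.4, 0, 3], [0, 0, 0]],
    [[-0.4, 0, 3], [0, 0, 0]]
  ]
}}

```text
time: 20.35
tool_pos: [447.9, 69.4, 42.1]
tcp_rot: [180.0, -0.0, 86.3]
ft_force: [-1.5, -3.1, 8.5]
finger_gap: 15.9
grip_force: 80.0
```

{"op": "jog_arm", "data": {
  "rows": [
    [[0, 0, 0.7], [0, 0, 0]],
    [[0, 0, 1.4], [0, 0, 0]],
    [[0, 0, 2], [0, 0, 0]],
    [[0, 0, 2], [0, 0, 0]],
    [[0, 0, 2], [0, 0, 0]]
  ]
}}

```text
time: 20.85
tool_pos: [448.1, 69.4, 40.5]
tcp_rot: [180.0, -0.0, 86.3]
ft_force: [-2.9, -4.0, 13.2]
finger_gap: 16.2
grip_force: 80.4
```

{"op": "jog_arm", "data": {
  "rows": [
    [[0, 0, 0.4], [0, 0, 0]],
    [[0, 0, 0.8], [0, 0, 0]],
    [[0, 0, 0.8], [0, 0, 0]],
    [[0, 0, 0.8], [0, 0, 0]],
    [[0, 0, 0.8], [0, 0, 0]]
  ]
}}

```text
time: 21.35
tool_pos: [448.1, 69.4, 40.0]
tcp_rot: [179.9, -0.0, 86.3]
ft_force: [-3.3, -4.6, 16.0]
finger_gap: 15.6
grip_force: 80.8
```

```bash
python3 - <<'E'
from h import *
im,d,K,D,T=snap('wrist'); C=cloud(d,K,D,T)
s=r.sense(); print(s['tool_pos'],s['ft_force'],s['time'],s['finger_gap'])
# lid slope along jig y
a=np.radians(-3.7); ey=np.array([-np.sin(a),np.cos(a)])
b=(C[...,2]>28)&(C[...,2]<50)&(abs(C[...,0]-450)<45)&(C[...,1]>95)&(C[...,1]<175)
p=C[b]; Y=p[:,:2]@ey; f=np.polyfit(Y,p[:,2],1); print('lid slope',f[0],np.median(p[:,2]),b.sum())
z=np.load('w4.npz'); C=cloud(z['d'],z['K'],z['D'],z['T'])
b=(C[...,2]>28)&(C[...,2]<50)&(abs(C[...,0]-450)<45)&(C[...,1]>95)&(C[...,1]<175)
p=C[b]; print('before',np.polyfit(p[:,:2]@ey,p[:,2],1)[0],np.median(p[:,2]),b.sum())
E
```

```text
[448.13032253  69.36302173  39.98934551] [-3.4482438  -3.71244681 14.78623614] 21.4 15.94935644379603
lid slope 0.032475306788695896 33.96022537985294 28079
before -0.05861183545041481 39.41204627547518 6234
```

{"op": "jog_arm", "data": {
  "rows": [
    [[-0.3, -0.3, 0.5], [0, 0, 0]],
    [[-0.3, -0.3, 1], [0, 0, 0]],
    [[-0.3, -0.3, 1], [0, 0, 0]],
    [[-0.3, -0.3, 1], [0, 0, 0]],
    [[-0.3, -0.3, 1], [0, 0, 0]]
  ]
}}

```text
time: 21.9
tool_pos: [448.2, 69.3, 39.4]
tcp_rot: [179.9, -0.0, 86.3]
ft_force: [-4.0, -2.7, 16.2]
finger_gap: 16.0
grip_force: 81.0
```

```bash
python3 - <<'E'
from h import *
a=np.radians(-3.7); ey=np.array([-np.sin(a),np.cos(a)])
im,d,K,D,T=snap('wrist'); s=r.sense(); C=cloud(d,K,D,T); print(s['tool_pos'],s['ft_force'],s['time'],s['finger_gap'])
b=(C[...,2]>28)&(C[...,2]<44)&(abs(C[...,0]-450)<45)&(C[...,1]>95)&(C[...,1]<175); p=C[b]; Y=p[:,:2]@ey
print('wrist',[(k,round(float(np.median(p[:,2][abs(Y-k)<5])),1),int((abs(Y-k)<5).sum())) for k in range(130,201,10)])
im,d,K,D,T=snap('side'); C=cloud(d,K,D,T)
b=(C[...,2]>28)&(C[...,2]<48)&(abs(C[...,0]-450)<45)&(C[...,1]>50)&(C[...,1]<175); p=C[b]; Y=p[:,:2]@ey
print('side',[(k,round(float(np.median(p[:,2][abs(Y-k)<5])),1),int((abs(Y-k)<5).sum())) for k in range(80,201,10)])
cv2.imwrite('pics/end.png',cv2.resize(im[100:330,150:370],(574,600)))
E
```

```text
[448.14427914  69.27926014  39.33986157] [-4.6005196  -2.86672447 17.29766358] 21.95 15.404557535788824
wrist [(130, 32.3, 2670), (140, 32.6, 2912), (150, 33.1, 3164), (160, 33.4, 3310), (170, 33.8, 3686), (180, 34.2, 3892), (190, 34.5, 4249), (200, 35.0, 3875)]
side [(80, 29.7, 22), (90, 35.5, 85), (100, 30.4, 19), (110, 31.1, 9), (120, 31.2, 37), (130, 32.0, 33), (140, 32.3, 33), (150, 32.5, 28), (160, 33.3, 33), (170, 33.5, 32), (180, 33.8, 24), (190, 34.6, 25), (200, 34.9, 23)]
```

View pics/end.png

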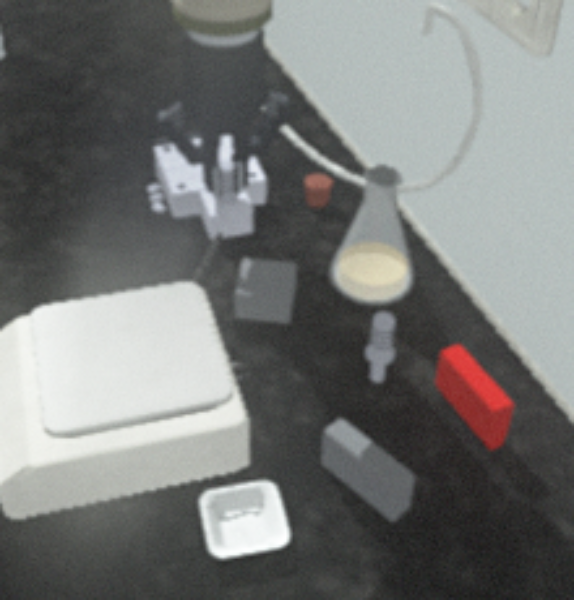

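The end view shows the pin home in the lid ear with the lid shut and pressed at about 17 N. The scraper stands upright (crop 367,468), and the flask, stopper and weigh boat are where they were.

```bash
python3 -c "
from bench import r
print(r.hand_in())"
```

```text
the job is handed in; nothing more can be done
None
```

I handed the job in at about 22 s; `hand_in` gave no verdict. The chips are on the bench, the scraper stands upright, the lid is down, and the pin is through both ears, still held and pressing the lid shut at about 17 N. The stopper, flask and weigh boat look unmoved.

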